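# Secure the hatch of the clean-parts box

## Task

Stand the cleaned gear shaft upright, gear down, on the floor of the green clean-parts box beside the piston, and let go of it. Then swing the clear hatch fully shut, and only after that turn both red turnbuttons fully, a quarter turn, so that they point up the slope across the hatch frame and hold it shut. Do not push, move or knock over the piston, the spray can, the jar or the red bottle.

Things in the scene. Friction and masses are not known exactly. Their poses are not given: they have to be found in the camera images.
- box: Green steel box fixed to the bench. Origin: centre of its underside, on the bench; x up the slope (roughly to the robot's left), y roughly towards the robot, z up. 240 mm wide (y), x from -90 to +100 mm, walls 8 mm, floor top at z 8 mm. Front wall 50 mm high; from its top edge a face slopes up at 40 degrees to z 172 at x 56, then a flat top to the back wall.
- sill_mid (a point): Middle of the upper edge of the sill, on the sloping face (box x -59, y 0, z 76 mm). The sill is the solid lowest 40 mm of the slope and carries the turnbuttons. From here up to x 45 mm is the opening into the box, 224 mm wide inside, which the hatch covers.
- lid (a joint): Clear hatch with an aluminium frame, 222 mm wide, 137 mm from hinge to free edge, 8 mm thick (frame bars 18 mm wide). Hinged along the top of the opening (axis along the box's y). 0 = shut, lying on the 40 degree face, its outer surface 9 mm above it; positive = opened upward (rad); 2.27 = straight up; it stays where it is left (push of 2 to 3 N at the edge).
- lid_hinge (a point): Middle of the hatch's hinge line, fixed to the box (box frame x 43, y 0, z 168 mm).
- lid_edge (a point): Middle of the hatch's free edge, half way through its thickness.
- button_left (a joint): Left (box +y, the one nearer the robot) red turnbutton: pointer bar 12 mm thick, 32 mm from pivot to point, 14 mm behind; on it a grip fin 12 mm thick, 30 mm long along the bar, centred on the pivot, top 42 mm above the sloping face. Pivot axis square to that face. Rad: 0 = parked, pointing to box +y, clear of the hatch; 1.571 = pointing up the slope, over the hatch frame (clockwise facing it).
- button_right (a joint): Right (box -y) turnbutton, the mirror image: 0 = parked, pointing along the box's -y; 1.571 = pointing up the slope over the hatch frame (rad; anticlockwise seen looking at the face).
- pivot_left (a point): On the left turnbutton's pivot axis, in its fin, 30 mm above the sloping face (22 mm up the slope from its lower edge, box y = +70 mm).
- pivot_right (a point): The same for the right turnbutton (box y = -70 mm).
- gear: Steel gear shaft standing on the bench: toothed gear 50 mm across the teeth (44 mm core) and 22 mm high at the bottom, shaft 18 mm across rising to 66 mm; 0.32 kg. Origin: centre of the underside, z up the shaft.
- piston: Aluminium piston, 56 mm across, 46 mm high, standing in the left (+y) half of the box. Origin: centre of its underside. Bystander.
- spray_can: Blue spray can, 66 mm across, 180 mm high, on the bench. Origin: centre of its underside. Bystander.
- jar: Amber jar with black lid, 68 mm across, 75 mm high, on the bench. Origin: centre of its underside. Bystander.
- red_bottle: Small red bottle with white cap, 44 mm across, 110 mm high, on the bench. Origin: centre of its underside. Bystander.
Not all that is in view belongs to the job. Leave any pink or yellow look-alike of the gear alone.

How it is judged:
On the way, in this order (a step that is already met when the one before it is completed fails the run):
1. the gear shaft stands upright on the box floor, let go of (x of gear in the frame of box between -0.075 and 0.075 m and y of gear in the frame of box between -0.11 and 0.11 m and z of gear in the frame of box between 0 and 0.014 m and angle between gear's own z axis and vertical below 0.15 rad and contact force between gear and the fingers below 0.1 N), for 0.2 s.
2. the hatch is shut (within 0.06 rad) (value of joint lid below 0.06 rad), for 0.2 s.
3. both turnbuttons are turned over the hatch frame (within 0.19 rad of the full quarter turn) (value of joint each of button_left, button_right above 1.38 rad), for 0.2 s.
At the end, for the whole second after the job is handed in: The gear shaft stands upright (within 0.15 rad) and still on the box floor, released; the hatch is shut within 0.06 rad; both turnbuttons are at more than 1.38 rad (full turn 1.571); the piston, spray can, jar and red bottle stand upright within 20 mm of where they began (all of step 1 and all of step 3 and value of joint lid below 0.06 rad and linear speed of gear below 0.02 m/s and not (distance of spray_can from where it was at the start of the episode above 0.02 m or angle between spray_can's own z axis and vertical above 0.25 rad) and not (distance of jar from where it was at the start of the episode above 0.02 m or angle between jar's own z axis and vertical above 0.25 rad) and not (distance of red_bottle from where it was at the start of the episode above 0.02 m or angle between red_bottle's own z axis and vertical above 0.25 rad) and not (distance of piston from where it was at the start of the episode above 0.02 m or angle between piston's own z axis and vertical above 0.25 rad)); the robot touches nothing.
It fails at once if the blue spray can is moved more than 20 mm or tipped (distance of spray_can from where it was at the start of the episode above 0.02 m or angle between spray_can's own z axis and vertical above 0.25 rad).
It fails at once if the amber jar is moved more than 20 mm or tipped (distance of jar from where it was at the start of the episode above 0.02 m or angle between jar's own z axis and vertical above 0.25 rad).
It fails at once if the red bottle is moved more than 20 mm or tipped (distance of red_bottle from where it was at the start of the episode above 0.02 m or angle between red_bottle's own z axis and vertical above 0.25 rad).
It fails at once if the piston in the box is moved more than 20 mm or tipped (distance of piston from where it was at the start of the episode above 0.02 m or angle between piston's own z axis and vertical above 0.25 rad).
It fails at once if a turnbutton is turned across the opening (past 0.7 rad) while the hatch is open (value of joint lid above 0.12 rad and value of joint any of button_left, button_right above 0.7 rad).
It also fails if it takes over 71 s, if anything falls off the work surface, if the arm or the gripper's body presses on something with over 40 N, if the wrist force passes 120 N, or if a joint passes its speed limit or range.

## Robot

A 6-joint arm with a two-finger parallel gripper is mounted at the origin on the work surface. World frame = base frame: x ahead of the robot, y to its left, z up, the work surface at z = 0. Lengths are in m, angles in rad, forces in N, time in s.
With the tool pointing down it reaches from about 0.3 to 0.775 m from the base axis. Payload 14.6 kg.
Tool frame: the origin (TCP) lies at the very end of the fingers, on their centre line; the grasp point (between the pads) lies 19 mm behind it; z points along the fingers, y is the line along which they close (so a half turn about z gives the same grasp; the last joint's range is limited). The gripper opens to 85 mm and grips with 20 to 120 N. Pads are 22 mm wide; open, the fingers measure 114 mm over their backs; the gripper's body (76 mm by 85 mm) begins 54 mm behind the grasp point. The pads swing forward as they close: fully open they stand 13 mm farther back than shut.
Start: joints at [1.128, 0.3, 1.521, -0, 1.321, -0.067], TCP at [0.202, 0.512, 0.231] pointing down, gripper open.
Joint ranges: [-3.03, 3.03], [-0.79, 2.21], [0.23, 2.52], [-1.04, 4.18], [0, 3.07], [-2.55, 2.55]. Speed limits (rad/s): [2.22, 2.22, 2.57, 3.14, 3.14, 3.14].

## Interface

Orientations are given as a 3x3 rotation matrix whose columns are the frame's x, y, z axes.
In Python, from cell import manip gives the robot as it stands. Calls block until the motion is done:
- manip.goto(position, orientation): joint-space move of the TCP to a pose.
- manip.servo_line(position, velocity=0.15, rotation=None, until_force=None): straight line of the TCP; rotation=None keeps the orientation; velocity is the mean speed in m/s. With until_force (N) it stops when the force on the tool has changed by that much, and returns True; else False.
- manip.goto_joints(angles): joint-space move.
- manip.set_gripper(opening, strength=None): opening from 0.0 (shut) to 1.0 (fully open); strength is the grip in N (None keeps the last); returns when the fingers have stopped.
- manip.pause(seconds).
- manip.solve_ik(position, orientation): joint angles nearest the present ones, or None.
- manip.capture(name): name is "scene" or "side" or "wrist"; returns (picture, depth): 420x560x3 uint8, red, green, blue; 420x560 float32, m along the optical axis (not along the pixel's ray), 0 where there is no reading.
- manip.camera_params(name): a dict with "mtx" (3x3 intrinsics, pixels), "dist" ([k1, k2, p1, p2, k3] as OpenCV has them; the pictures are not rectified), "R" (3x3) and "t" (3): a world point X has camera coordinates R X + t; the wrist camera has in their place "mount" (4x4, takes a point from camera to tool coordinates, whose origin is the TCP and whose axes are the flange's). Camera axes: x right, y down, z forward; pixel columns grow to the right and rows downward; lengths in m; the calibration is good to about 2 mm. A picture is of the moment at which its call begins: read the wrist's pose just before it. camera_params takes no time and is no camera call.
A pose or a line that the arm cannot do raises manip.PlanningError and nothing moves.
- manip.sign_off(): hands the job in; it is judged then, once.
Readings, each from a call of its own:
- manip.read_clock(): time.
- manip.read_joint_pos(): joint angles.
- manip.read_joint_velocities(): joint speeds.
- manip.read_joint_efforts(): joint torques, N m.
- manip.read_tcp_pos(): TCP position.
- manip.read_orientation(): TCP orientation.
- manip.read_wrist_force(): force on the tool from outside, world axes, zero at the start.
- manip.read_torque(): the same for the moment, N m.
- manip.read_opening(): opening from 0.0 (shut) to 1.0 (fully open).
- manip.read_grip_force(): force on a finger pad.
Only numpy, scipy, OpenCV 4.12 (cv2) and the standard library are available. Lean on these libraries where they do the work, as an engineer would, in place of code of your own. Each camera call takes 0.05 s, during which the arm holds its last target. There are 200 camera calls.

## Working session

There is one attempt and no reset: what is moved stays moved. The work goes in short steps, each a Python script; the robot and the scene stay as the last script left them, time stands still between calls to the robot, and variables do not carry over. Pictures are saved under pics/ and viewed, at most 10 in all, crops included, and the job is handed in when it is done.

```bash
mkdir -p pics; ls
python3 - <<'E'
from cell import manip
import cv2,numpy as np
for n in ["scene","side"]:
    p,d=manip.capture(n); cv2.imwrite(f"pics/{n}0.png",cv2.cvtColor(p,cv2.COLOR_RGB2BGR)); np.save(f"{n}_d.npy",d); np.save(f"{n}_p.npy",p)
    c=manip.camera_params(n); print(n,{k:np.round(v,3).tolist() for k,v in c.items()})
E
```

```text
pics
scene {'mtx': [[546.437, 0.0, 282.157], [0.0, 546.437, 207.865], [0.0, 0.0, 1.0]], 'dist': [-0.211, 0.0, 0.0, 0.0, 0.0], 'R': [[-0.328, 0.945, -0.005], [0.646, 0.22, -0.731], [-0.69, -0.244, -0.682]], 't': [0.168, -0.261, 1.823]}
side {'mtx': [[492.572, 0.0, 284.64], [0.0, 492.572, 215.034], [0.0, 0.0, 1.0]], 'dist': [-0.169, 0.0, 0.0, 0.0, 0.0], 'R': [[0.645, 0.764, 0.006], [0.518, -0.432, -0.739], [-0.562, 0.479, -0.674]], 't': [-0.387, -0.183, 1.634]}
```

View pics/scene0.png

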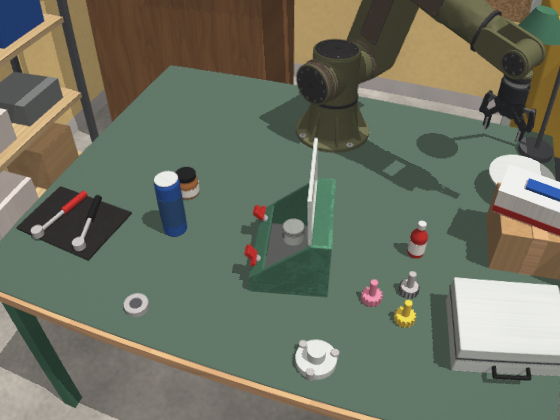

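View pics/side0.png

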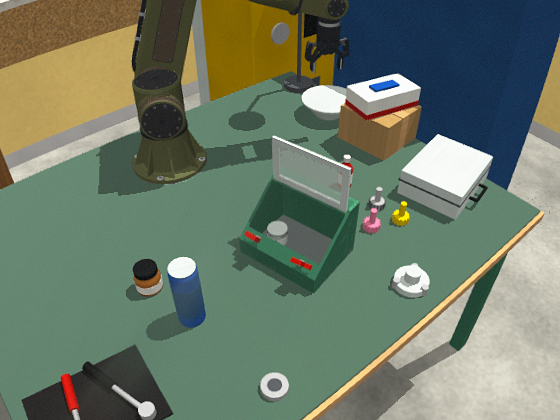

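The scene view shows the box around (290,240) with the hatch about upright and the red buttons at (260,212) and (252,255). The grey gear is at (410,287), with pink and yellow look-alikes next to it. The side view agrees: gear (377,198), buttons (252,237) and (300,264). Next I'll convert these to positions.

```bash
cat > h.py <<'E'
import numpy as np,cv2
from cell import manip
def cloud(n,p,d,pose=None):
    c=manip.camera_params(n); v,u=np.mgrid[0:420,0:560]
    q=cv2.undistortPoints(np.stack([u,v],-1).reshape(-1,1,2).astype(float),np.array(c["mtx"]),np.array(c["dist"])).reshape(420,560,2)
    X=np.dstack([q*d[...,None],d])
    if n=="wrist":
        M=np.array(c["mount"]); X=X@M[:3,:3].T+M[:3,3]; return X@pose[1].T+pose[0]
    return (X-np.array(c["t"]))@np.array(c["R"])
E
python3 - <<'E'
from h import *
np.set_printoptions(precision=4,suppress=True)
for n,(gu,gv) in [("scene",(410,287)),("side",(377,198))]:
    p=np.load(n+"_p.npy");d=np.load(n+"_d.npy");X=cloud(n,p,d)
    hsv=cv2.cvtColor(p,cv2.COLOR_RGB2HSV)
    print(n)
    red=((hsv[...,0]<6)|(hsv[...,0]>174))&(hsv[...,1]>170)&(hsv[...,2]>80)&(d>0)
    k,l,s,ce=cv2.connectedComponentsWithStats(red.astype(np.uint8))
    for i in range(1,k):
        if s[i,4]>25: print("red",ce[i],s[i,4],np.median(X[l==i],0))
    # top flat
    hgt=X[...,2]
    r=(np.hypot(X[...,0]-0.63,X[...,1]-.0)<1)&(d>0)
    m=np.zeros_like(r);m[(slice(170,300),slice(235,345)) if n=="scene" else (slice(130,290),slice(235,365))]=1
    T=r&m&(hgt>.166)&(hgt<.178)&(hsv[...,0]>60)&(hsv[...,0]<95)&(hsv[...,1]>100)
    print("top",T.sum(),X[T].mean(0),cv2.minAreaRect((X[T][:,:2]*1000).astype(np.float32)))
    lid=r&m&(hgt>.2); pl=X[lid]; print("lid",lid.sum(),pl.mean(0),np.linalg.svd(pl-pl.mean(0),full_matrices=False)[2][2],pl.min(0),pl.max(0))
    w=X[gv-25:gv+25,gu-20:gu+20].reshape(-1,3);c=hsv[gv-25:gv+25,gu-20:gu+20].reshape(-1,3)
    g=(w[:,2]>.008)&(c[:,1]<70)
    gg=w[g];print("gear",g.sum(),np.median(gg,0),gg.min(0),gg.max(0)); sh=gg[gg[:,2]>.03];print("shaft",len(sh),sh.mean(0),sh.max(0)[2])
    for nm,(uu,vv) in (dict(can=(168,180),jar=(186,174),bot=(422,226),pis=(293,226)) if n=="scene" else dict(can=(182,267),jar=(147,267),bot=(347,160),pis=(277,228))).items(): print(nm,X[vv,uu])
E
```

```text
scene
red [ 73.9902 201.6225] 204 [ 0.6091 -0.605   0.0252]
red [259.0167 211.7   ] 120 [ 0.5416 -0.052   0.0896]
red [526.3324 219.6704] 358 [0.4068 0.6081 0.145 ]
red [418.5916 236.5812] 191 [0.4792 0.3527 0.0739]
red [250.8194 254.1032] 155 [ 0.6839 -0.0193  0.0899]
top 0 [nan nan nan] ((0.0, 0.0), (0.0, 0.0), 0.0)
lid 368 [0.6348 0.111  0.2633] [ 0.2128 -0.9764 -0.0375] [0.4793 0.0799 0.2001] [0.685  0.1267 0.3076]
gear 360 [0.6055 0.3574 0.0231] [0.5778 0.3333 0.0081] [1.4808 0.3827 1.0538]
shaft 104 [0.6534 0.3567 0.1123] 1.0538325040620369
can [ 0.5893 -0.2767  0.1768]
jar [ 0.4438 -0.3129  0.0732]
bot [0.4793 0.3549 0.1124]
pis [0.5276 0.0355 0.056 ]
side
red [380.6349 109.9206] 315 [0.4012 0.573  0.1464]
red [349.    166.129] 31 [0.4802 0.3551 0.0849]
red [251.7067 236.3333] 75 [ 0.543  -0.0604  0.0947]
red [300.4804 262.8922] 102 [ 0.6878 -0.0262  0.0936]
red [ 69.2342 392.2605] 380 [ 0.6116 -0.608   0.0272]
top 172 [0.6491 0.135  0.1707] ((572.1068115234375, 112.82620239257812), (243.13221740722656, 58.37998962402344), 16.543251037597656)
lid 2733 [0.5814 0.0953 0.2551] [ 0.2282 -0.973  -0.0356] [0.465  0.0636 0.2   ] [0.6858 0.128  0.3059]
gear 226 [0.6064 0.3519 0.0236] [ 0.5744 -0.5669  0.0087] [1.2628 0.3814 0.9688]
shaft 79 [0.6643 0.2696 0.1327] 0.9687511417370449
can [ 0.5904 -0.2814  0.1793]
jar [ 0.4469 -0.3109  0.0751]
bot [0.4773 0.3461 0.1062]
pis [0.5264 0.0351 0.0534]<stdin>:16: RuntimeWarning: Mean of empty slice.
  ret = um.true_divide(
```

Run:
```python
import cv2
p=cv2.imread("pics/scene0.png")[150:320,210:430]; cv2.imwrite("pics/crop1.png",cv2.resize(p,None,fx=3.5,fy=3.5,interpolation=cv2.INTER_CUBIC))
```

```text
(no output)
```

View pics/crop1.png

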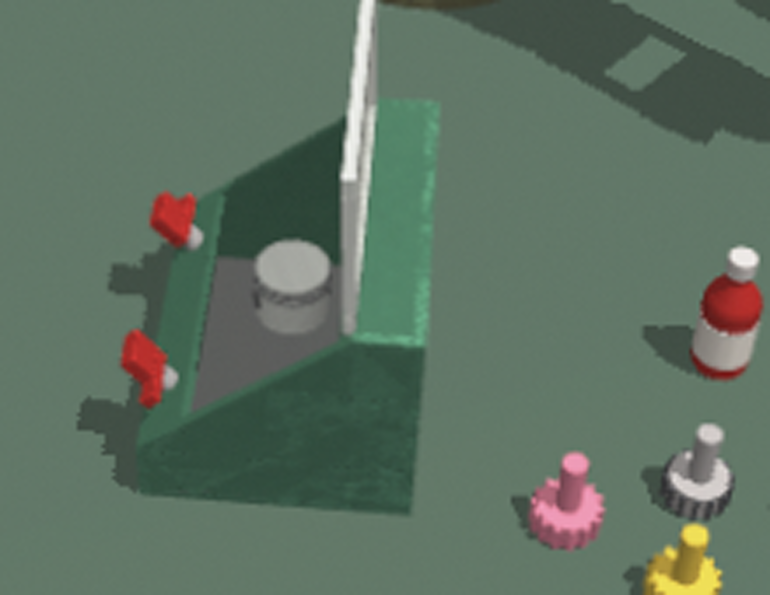

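The crop confirms both buttons are parked, the hatch is upright, the piston is in the near half of the box, and the grey gear at (698,480) stands clear of the pink and yellow ones. Next I'll fit the box pose to the depth cloud and take close wrist views.

```bash
cat >> h.py <<'E'
from scipy.optimize import least_squares
s,c40=np.sin(np.radians(40)),np.cos(np.radians(40))
def tobox(X,b):
    C,S=np.cos(b[2]),np.sin(b[2]); Y=X[:,:2]-np.array(b[:2])
    return np.c_[Y@[C,S],Y@[-S,C],X[:,2]]
def sdf(X,b):
    P=tobox(X,b); return np.max([P[:,0]-.1,-.09-P[:,0],np.abs(P[:,1])-.12,P[:,2]-.172,(P[:,2]-.05)*c40-(P[:,0]+.09)*s],0)
def fitbox(X,b0):
    P=tobox(X,b0); f=sdf(X,b0)
    X=X[(P[:,2]>.015)&(P[:,2]<.18)&(np.abs(f)<.02)]
    r=least_squares(lambda b:sdf(X,b),b0,loss="cauchy",f_scale=.002,x_scale=[.01,.01,.05]); return r.x,len(X),np.median(np.abs(r.fun))
def Rdown(yaw): # closing axis y at angle yaw
    y=np.array([np.cos(yaw),np.sin(yaw),0]); z=np.array([0,0,-1.]); return np.c_[np.cross(y,z),y,z]
E
python3 - <<'E'
from h import *
np.set_printoptions(precision=4,suppress=True)
b0=[.592,.052,1.801]; A=[]
for n in ["scene","side"]:
    X=cloud(n,0,np.load(n+"_d.npy")).reshape(-1,3); A.append(X); print(n,fitbox(X,b0))
b,_,_=fitbox(np.vstack(A),b0); print(b)
print("mount",np.array(manip.camera_params("wrist")["mtx"])[0],manip.camera_params("wrist")["mount"])
yb=b[2]+np.pi/2
def solve(p,yaw):
    o=[]
    for k in (-1,0,1):
        q=manip.solve_ik(p,Rdown(yaw+k*np.pi)); o.append(q)
    return o
for p in ([.606,.355,.25],[.606,.355,.031],[.606,.355,.40],[.65,.02,.40],[.65,.02,.08]): print(p,solve(p,yb))
manip.goto([.606,.30,.30],Rdown(yb-np.pi if manip.solve_ik([.606,.30,.30],Rdown(yb-np.pi)) is not None else yb))
R=manip.read_orientation();t=manip.read_tcp_pos();p,d=manip.capture("wrist")
np.savez("w1.npz",R=R,t=t,p=p,d=d);cv2.imwrite("pics/w1.png",p[...,::-1]); print(manip.read_joint_pos(),manip.read_clock())
E
```

```text
scene (array([0.5852, 0.048 , 1.8019]), 5807, np.float64(0.0015305478371192838))
side (array([0.5942, 0.0452, 1.821 ]), 6328, np.float64(0.0034043778757371617))
[0.5862 0.0472 1.8036]
mount [350.9819   0.     277.65  ] [[ 0.0004 -0.9606 -0.278   0.0714]
 [ 1.      0.0003  0.0006  0.0004]
 [-0.0005 -0.278   0.9606 -0.1423]
 [ 0.      0.      0.      1.    ]]
[0.606, 0.355, 0.25] [array([ 0.4778,  0.6497,  0.9733, -0.    ,  1.5186,  0.2449]), None, array([ 0.4778,  0.6497,  0.9733, -0.    ,  1.5186,  0.2449])]
[0.606, 0.355, 0.031] [array([ 0.4778,  0.837 ,  1.1787, -0.    ,  1.1259,  0.2449]), None, array([ 0.4778,  0.837 ,  1.1787, -0.    ,  1.1259,  0.2449])]
[0.606, 0.355, 0.4] [array([ 0.4778,  0.6626,  0.6174, -0.    ,  1.8617,  0.2449]), None, array([ 0.4778,  0.6626,  0.6174, -0.    ,  1.8617,  0.2449])]
[0.65, 0.02, 0.4] [array([-0.0256,  0.4985,  0.8673, -0.    ,  1.7757, -0.2584]), None, array([-0.0256,  0.4985,  0.8673, -0.    ,  1.7757, -0.2584])]
[0.65, 0.02, 0.08] [array([-0.0256,  0.6683,  1.347 , -0.    ,  1.1263, -0.2584]), None, array([-0.0256,  0.6683,  1.347 , -0.    ,  1.1263, -0.2584])]
[0.4074 0.5647 0.9923 0.0001 1.5847 0.1726] 1.8417
```

View pics/w1.png

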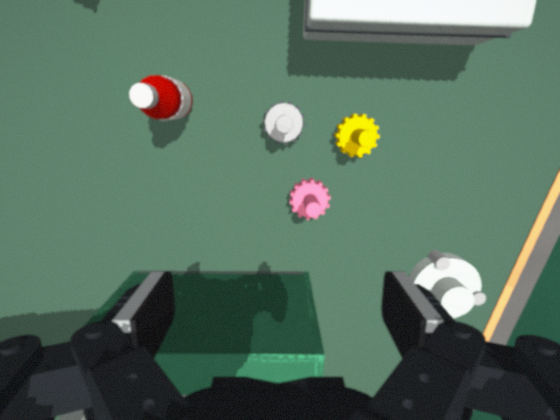

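The wrist view shows the grey gear at (284,123) with its shaft top near (287,124). The pink and yellow ones are well clear. Next I'll measure it, then look down at the box.

Run:
```python
from h import *
np.set_printoptions(precision=4,suppress=True)
w=np.load("w1.npz");X=cloud("wrist",0,w["d"],(w["t"],w["R"]))
g=X[95:150,255:312].reshape(-1,3); top=g[g[:,2]>.058]; print("shaft top",len(top),top.mean(0),top.min(0),top.max(0))
gt=g[(g[:,2]>.015)&(g[:,2]<.03)];print("gear top",len(gt),gt.min(0),gt.max(0),(gt.min(0)+gt.max(0))/2)
b=[.587,.047,1.804]
# view box from above/front side
bx=np.array([np.cos(b[2]),np.sin(b[2]),0])
manip.goto([.606,.30,.42],w["R"])
p=np.array([b[0],b[1],.42])-.16*bx
manip.goto(p,w["R"])
R=manip.read_orientation();t=manip.read_tcp_pos();p,d=manip.capture("wrist")
np.savez("w2.npz",R=R,t=t,p=p,d=d);cv2.imwrite("pics/w2.png",p[...,::-1]); print(t,manip.read_clock())
X=cloud("wrist",0,d,(t,R)).reshape(-1,3);print(fitbox(X[d.ravel()>.2],b))
```

```text
shaft top 247 [0.597  0.3606 0.0839] [0.5884 0.3515 0.0634] [0.6061 0.3705 0.4423]
gear top 1033 [0.5725 0.3356 0.0153] [0.6218 0.3849 0.0241] [0.5972 0.3602 0.0197]
[ 0.6242 -0.1076  0.4199] 3.9583
(array([0.5913, 0.0526, 1.8012]), 8982, np.float64(0.000987345114840275))
```

View pics/w2.png

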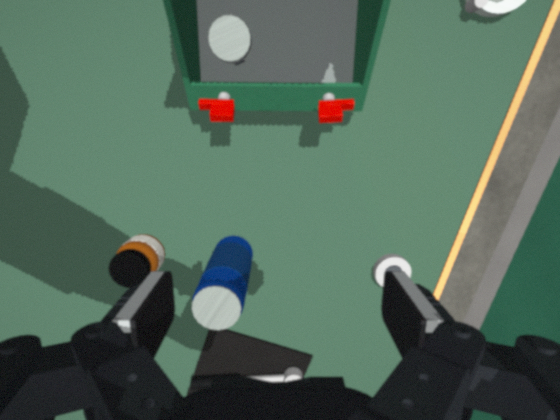

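Looking down on the box, I see the fins at (220,108) and (334,110), the piston at (229,38), and a clear right half. The box fit residual is 1 mm. I'll check it against the fins and piston, then grasp the gear.

```bash
cat >> h.py <<'E'
B=[.5913,.0526,1.8012]
def world(p):
    C,S=np.cos(B[2]),np.sin(B[2]); return np.array([B[0]+C*p[0]-S*p[1],B[1]+S*p[0]+C*p[1],p[2]])
RB=np.array([[np.cos(B[2]),-np.sin(B[2]),0],[np.sin(B[2]),np.cos(B[2]),0],[0,0,1]])
E
python3 - <<'E'
from h import *
np.set_printoptions(precision=4,suppress=True)
w=np.load("w2.npz");X=cloud("wrist",0,w["d"],(w["t"],w["R"]));P=tobox(X.reshape(-1,3),B).reshape(420,560,3)
hsv=cv2.cvtColor(w["p"],cv2.COLOR_RGB2HSV);red=((hsv[...,0]<6)|(hsv[...,0]>174))&(hsv[...,1]>170)&(w["d"]>.2)
for nm,sl in (("L",np.s_[90:130,190:245]),("R",np.s_[90:130,310:360])):
    q=P[sl][red[sl]]; h=(q[:,2]-.05)*c40-(q[:,0]+.09)*s; u=(q[:,0]+.09)*c40+(q[:,2]-.05)*s
    f=h>.037; print(nm,f.sum(),"h max",np.percentile(h,97),"top: u",u[f].min(),u[f].max(),"y",q[f,1].min(),q[f,1].max())
q=P[15:65,205:255].reshape(-1,3);q=q[(q[:,2]>.045)&(q[:,2]<.065)];print("piston",q.min(0),q.max(0),np.median(q[:,2]))
def fwd(R): return R
R=w["R"]
manip.goto([.597,.3605,.42],R); manip.set_gripper(.55,40)
manip.servo_line([.597,.3605,.12],.3); manip.servo_line([.597,.3605,.033],.08,until_force=8)
manip.set_gripper(0,40); print(manip.read_tcp_pos(),manip.read_opening(),manip.read_grip_force(),manip.read_wrist_force())
manip.servo_line([.597,.3605,.10],.1); print(manip.read_opening(),manip.read_wrist_force(),manip.read_clock())
E
```

```text
L 221 h max 0.04289319590351623 top: u 0.016229201846593096 0.02929215765937316 y 0.06274145161011051 0.09279331001462068
R 215 h max 0.042746792663475607 top: u 0.016092994454587672 0.029080530079797256 y -0.0763363188468129 -0.04705679014814446
piston [-0.0278  0.0423  0.0452] [0.0276 0.0968 0.057 ] 0.05373315088577035
[0.5971 0.3606 0.0334] 0.1994165998427661 38.93495321273804 [0.4018 0.0727 2.3452]
0.19546571106434105 [-0.6098  0.3255 -3.3953] 9.7583
```

The fin centres average +8 mm in box y, because the wrist fit was weak in y. Everything else agrees: fin height 42, u 22, separation 140, piston top 54. I'll shift the box 8 mm in y and place the gear at box (-22,-50).

```bash
sed -i 's/^B=.*/B=[.5835,.0508,1.8012]/' h.py
python3 - <<'E'
from h import *
np.set_printoptions(precision=4,suppress=True)
R=np.load("w2.npz")["R"]; g=world([-.022,-.05,0]); print(g)
manip.servo_line([.597,.3605,.42],.3)
manip.goto([g[0],g[1],.42],R)
f0=manip.read_wrist_force()
manip.servo_line([g[0],g[1],.12],.2)
print(manip.read_wrist_force()-f0,manip.read_opening())
print(manip.servo_line([g[0],g[1],.055],.08,until_force=10))
print(manip.servo_line([g[0],g[1],.037],.03,until_force=4),manip.read_tcp_pos(),manip.read_wrist_force()-f0,manip.read_opening(),manip.read_clock())
p,d=manip.capture("side");cv2.imwrite("pics/s1.png",cv2.resize(p[100:320,200:420,::-1],None,fx=2.6,fy=2.6))
E
```

```text
[0.6372 0.0408 0.    ]
[ 0.2061 -0.8419  0.7131] 0.19841466331595203
False
True [0.6375 0.0407 0.0411] [2.7254 0.6632 6.5726] 0.1989062648137902 15.3417
```

View pics/s1.png

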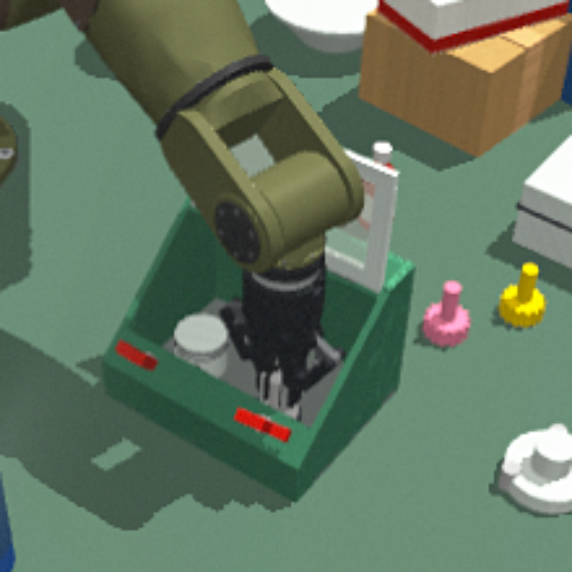

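The gear touched down at the expected TCP height (0.0411), upright and clear of the piston. I'll release, retract, and look.

Run:
```python
from h import *
np.set_printoptions(precision=4,suppress=True)
R=np.load("w2.npz")["R"]; g=world([-.022,-.05,0])
manip.set_gripper(.5); print(manip.read_grip_force(),manip.read_opening())
manip.servo_line([g[0],g[1],.12],.1); manip.servo_line([g[0],g[1],.40],.3)
manip.set_gripper(0)
q=world([-.10,0,.40]); manip.goto(q,R)
t=manip.read_tcp_pos();RR=manip.read_orientation();p,d=manip.capture("wrist");cv2.imwrite("pics/w3.png",p[:300,:,::-1])
P=tobox(cloud("wrist",0,d,(t,RR)).reshape(-1,3),B);P=P[(d.ravel()>.2)]
m=(P[:,1]<-.02)&(P[:,1]>-.09)&(abs(P[:,0]+.02)<.035)&(P[:,2]>.062)&(P[:,2]<.085);print("shaft",m.sum(),np.median(P[m],0))
L=P[(P[:,2]>.2)&(abs(P[:,1])<.12)&(abs(P[:,0]-.05)<.08)&(P[:,2]<.32)];L=L[:,[0,2]]; print("lid",len(L),L.mean(0),np.polyfit(L[:,1],L[:,0],1),L.max(0),manip.read_clock())
```

```text
0.0 0.5007721301632462
shaft 161 [-0.0232 -0.0489  0.0737]
lid 4647 [0.0512 0.2216] [0.0393 0.0425] [0.0531 0.2482] 18.775
```

View pics/w3.png

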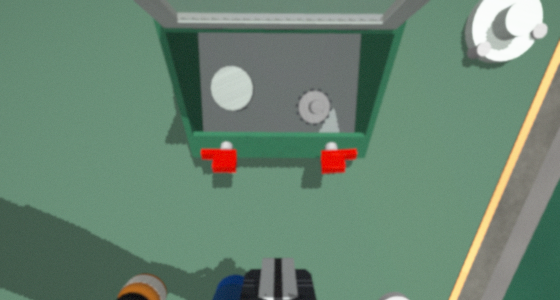

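The gear stands upright at box (-23,-49), shaft top at z 74, with the piston untouched. The hatch is at about 2.31 rad. Next I'll sweep it shut.

Run:
```python
from h import *
np.set_printoptions(precision=4,suppress=True)
R=np.load("w2.npz")["R"]
def pt(a,r=.11,g=0):
    f=np.radians(220)-a; d=np.array([np.cos(f),np.sin(f)]); n=np.array([np.sin(f),-np.cos(f)])
    x=np.array([.043,.168])+r*d+(.004+.011*abs(n[0])+g)*n; return world([x[0],0,x[1]])
manip.goto(world([.11,0,.42]),R)
p0=pt(2.3,g=.03); manip.servo_line([p0[0],p0[1],.40],.25); manip.servo_line(p0,.25)
f0=manip.read_wrist_force()
for a in np.arange(2.3,.12,-.2):
    manip.servo_line(pt(a),.15); print(round(a,2),manip.read_wrist_force()-f0)
print(manip.servo_line(pt(.08),.05,until_force=15),manip.read_wrist_force()-f0)
print(manip.servo_line(pt(-.06),.03,until_force=12),manip.read_wrist_force()-f0,manip.read_tcp_pos()-pt(0),manip.read_clock())
p=manip.read_tcp_pos(); manip.servo_line(p+[0,0,.12],.2)
manip.servo_line(world([-.10,0,.40]),.25)
t=manip.read_tcp_pos();RR=manip.read_orientation();p,d=manip.capture("wrist");cv2.imwrite("pics/w4.png",p[:300,:,::-1])
P=tobox(cloud("wrist",0,d,(t,RR)).reshape(-1,3),B);P=P[(d.ravel()>.2)]
h=(P[:,2]-.05)*c40-(P[:,0]+.09)*s; m=(abs(h)<.04)&(abs(abs(P[:,1])-.102)<.006)&(P[:,0]>-.05)&(P[:,0]<.03)
u=(P[:,0]+.09)*c40+(P[:,2]-.05)*s; print("frame h",m.sum(),np.median(h[m]),np.polyfit(u[m],h[m],1),manip.read_clock())
```

```text
2.3 [-0.6876 -0.6189 -1.5559]
2.1 [ 1.423  -1.3868 -0.7602]
1.9 [-0.7464 -0.4028 -0.7498]
1.7 [-0.992   0.442   0.1148]
1.5 [-0.4473  0.3832 -0.1948]
1.3 [-0.7367 -0.7804  0.3269]
1.1 [ 0.2749 -0.6206  0.5167]
0.9 [ 0.0076 -0.1633  0.1306]
0.7 [-0.8852 -1.2281  0.3846]
0.5 [-0.3343  0.8731  0.4566]
0.3 [ 0.3294 -0.6777  0.4416]
False [-0.3435 -0.5154 -0.9291]
True [-0.6541 -3.9276  5.6283] [-0.      0.0019 -0.0026] 24.9083
frame h 1750 0.008887398705119773 [-0.0058  0.0096] 26.6
```

View pics/w4.png

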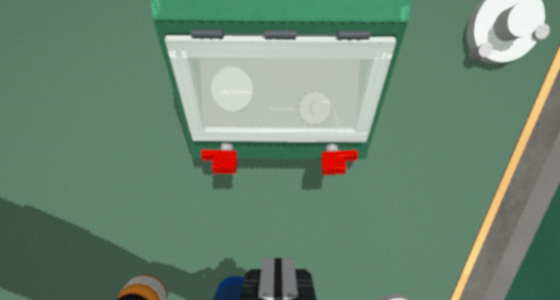

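The hatch is shut: frame 8.9 mm above the face, slope about 0. Next I'll check IK for the two buttons, with the tool along the face normal and closing across the fin.

```bash
cat >> h.py <<'E'
n_=np.array([-s,0,c40]);u_=np.array([c40,0,s])
def bp(side,h): return world(np.array([-.09,side*.07,.05])+.0225*u_+h*n_)
def br(sg): 
    z=-RB@n_; y=sg*(RB@u_); return np.c_[np.cross(y,z),y,z]
E
python3 - <<'E'
from h import *
np.set_printoptions(precision=3,suppress=True)
print(manip.read_joint_pos())
for sd in (1,-1):
  for sg in (1,-1):
    for h in (.13,.026): print(sd,sg,h,bp(sd,h),manip.solve_ik(bp(sd,h),br(sg)))
E
```

```text
[-0.136  0.384  1.032 -0.     1.728 -0.372]
1 1 0.13 [ 0.551 -0.117  0.164] [-0.489  0.629  1.344  0.507  1.661 -2.373]
1 1 0.026 [ 0.536 -0.052  0.084] [-0.405  0.657  1.51   0.548  1.456 -2.407]
1 -1 0.13 [ 0.551 -0.117  0.164] [-0.489  0.629  1.344  0.507  1.661  0.769]
1 -1 0.026 [ 0.536 -0.052  0.084] [-0.405  0.657  1.51   0.548  1.456  0.734]
-1 1 0.13 [ 0.687 -0.085  0.164] [-0.367  0.898  0.884  0.572  1.765 -2.173]
-1 1 0.026 [ 0.672 -0.02   0.084] [-0.291  0.9    1.073  0.591  1.565 -2.218]
-1 -1 0.13 [ 0.687 -0.085  0.164] [-0.367  0.898  0.884  0.572  1.765  0.968]
-1 -1 0.026 [ 0.672 -0.02   0.084] [-0.291  0.9    1.073  0.591  1.565  0.924]
```

```bash
cat > turn.py <<'E'
from h import *
import sys
np.set_printoptions(precision=3,suppress=True)
sd=int(sys.argv[1]); R=br(-1)
manip.set_gripper(.5,40)
if sd==-1: manip.servo_line(bp(1,.2),.25); manip.goto(bp(-1,.2),R)
manip.goto(bp(sd,.13),R); f0=manip.read_wrist_force()
print("blocked",manip.servo_line(bp(sd,.026),.08,until_force=10))
manip.set_gripper(0,40); print(manip.read_opening(),manip.read_grip_force(),manip.read_wrist_force()-f0)
q=np.array(manip.read_joint_pos())
for k in (.25,.5,.75,1,1.02):
    a=q.copy();a[5]+=sd*k*np.pi/2; manip.goto_joints(a); print(k,manip.read_wrist_force()-f0,manip.read_torque(),manip.read_opening())
manip.set_gripper(.4); p=manip.servo_line(bp(sd,.13),.15); print(manip.read_clock())
manip.servo_line(bp(sd,.2),.25)
p,d=manip.capture("side");cv2.imwrite(f"pics/t{sd}.png",cv2.resize(p[130:320,180:400,::-1],None,fx=3,fy=3))
E
python3 turn.py 1
```

```text
blocked False
0.12304106465750733 41.10675394535065 [ 0.971 -7.831 -1.775]
0.25 [0.219 0.814 0.48 ] [-0.046 -0.228 -0.234] 0.13053599198006094
0.5 [3.152 2.39  0.699] [ 0.274 -0.541 -0.589] 0.12849494321575716
0.75 [3.377 2.909 0.831] [ 0.359 -0.79  -0.778] 0.12667949547477367
1 [ 5.032  4.098 -1.064] [ 0.278 -1.092 -1.012] 0.126716704606441
1.02 [5.523 3.798 0.812] [ 0.224 -1.137 -0.291] 0.13150917010802954
33.2833
```

View pics/t1.png

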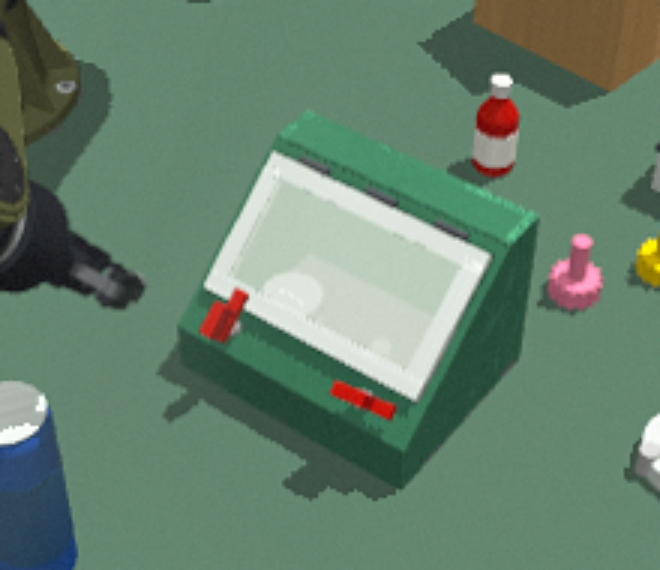

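The left button at (225,315) now points up the slope over the frame. Next, the right one.

```bash
sed -i 's/manip.servo_line(bp(1,.2),.25); manip.goto/manip.goto/' turn.py; python3 turn.py -1
python3 - <<'E'
from h import *
np.set_printoptions(precision=3,suppress=True)
R=np.load("w2.npz")["R"]; manip.goto(world([-.10,0,.40]),R)
t=manip.read_tcp_pos();RR=manip.read_orientation();p,d=manip.capture("wrist");cv2.imwrite("pics/w5.png",cv2.resize(p[:300,100:450,::-1],None,fx=2,fy=2))
P=tobox(cloud("wrist",0,d,(t,RR)).reshape(-1,3),B).reshape(420,560,3)
hsv=cv2.cvtColor(p,cv2.COLOR_RGB2HSV);red=((hsv[...,0]<6)|(hsv[...,0]>174))&(hsv[...,1]>170)&(d>.2)
q=P[red]; h=(q[:,2]-.05)*c40-(q[:,0]+.09)*s; u=(q[:,0]+.09)*c40+(q[:,2]-.05)*s
for sd in (1,-1):
    m=(abs(q[:,1]-sd*.07)<.04)&(h>.036)&(h<.05); r=cv2.minAreaRect((np.c_[u[m],q[m,1]]*1000).astype(np.float32)); print(sd,m.sum(),r)
print(manip.read_clock())
E
```

```text
blocked False
0.1303239238206581 41.0369735956192 [ 1.667 -7.596 -2.161]
0.25 [ 2.757 -4.701 -3.372] [-0.893 -0.41  -0.026] 0.12965300195812446
0.5 [ 3.346 -4.147 -6.194] [-1.31  -0.714 -0.285] 0.12677833732517665
0.75 [ 6.498 -5.171 -7.478] [-1.545 -1.047 -0.469] 0.13011212962741603
1 [ 9.792 -5.024 -9.579] [-1.758 -1.507 -0.808] 0.12529060748962095
1.02 [ 9.652 -4.849 -9.663] [-1.786 -1.177 -1.333] 0.12747969522617514
40.7917
1 174 ((23.345874786376953, 69.36443328857422), (28.407730102539062, 11.778678894042969), 2.600579023361206)
-1 166 ((23.290525436401367, -69.63298034667969), (11.747395515441895, 29.324748992919922), 89.16291046142578)
42.2417
```

View pics/w5.png

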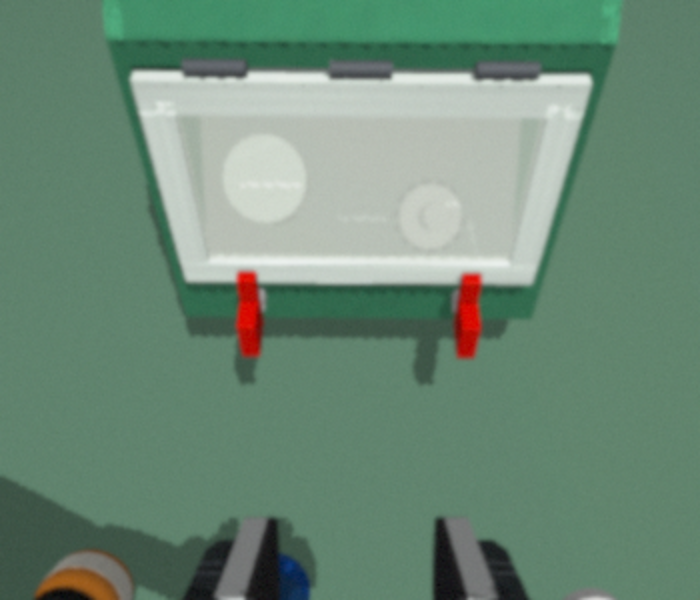

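Both buttons, at (248,315) and (468,315), point up the slope within about 3°. The hatch is shut, the gear and piston are standing, and the arm is clear. I'll hand it in.

```bash
python3 -c "
from cell import manip
print(manip.sign_off())"
```

```text
the job is handed in; nothing more can be done
None
```

The job is handed in at about 42 s of the 71 s allowed: the gear shaft stands released in the box beside the piston, the hatch is shut, and both turnbuttons point up the slope to within about 3°; the sign-off call returned no verdict.

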